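Restock the pantry's pull-out spice tray

TASK

Restock the open spice tray: push every cinnamon stick from the wooden stand all the way down into a white tube of its own, and stand both spice jars upright on the floor of the tray's two jar pockets. Once everything is loaded, push the tray fully home until its catch holds it. Leave the tin and the preserve jar beside the unit where they are.

Things in the scene. Friction and masses are not known exactly. Their poses are not given: they have to be found in the camera images.
- unit: white open-topped pull-out spice unit, fixed to the counter: two side panels and a back panel, 70 mm high, 372 mm wide (y), about 200 mm deep. Origin on the counter under its middle; its x axis points in the direction in which the tray is pushed shut (roughly away from the robot)
- tray (a joint): the unit's sliding tray (drawer): how far it stands open, m; 0 = fully home, at most 0.105. Its slide rubs with about 2 N. It runs freely down to about 0.017, then a sprung roller catch resists with about 7 N until 0.008 (let go before that, it springs back out to about 0.016), and from there the catch draws it home and holds it. Side walls 30 mm high, tray floor 26 mm above the counter; it rides along the unit's x axis
- tray_front (a point): middle of the top edge of the tray's white front panel, on its outer face (the face towards the robot), 96 mm above the counter. The panel is 372 mm wide, 15 mm thick and reaches from 4 to 96 mm above the counter; a black strip 120 mm wide, 12 mm high, centred 12 mm below the top edge, stands 6 mm proud of it. The tubes' row is 106 mm behind this face. Axes as the unit
- tube0 (a point): centre of the mouth of white ceramic tube 0, fixed upright in the tray (moves with it), mouth 116 mm above the counter. Bore 14 mm, flared to 20 mm at the mouth over the top 12 mm, 85 mm deep; outer diameter 19 mm, 25 mm at the lip. The five tubes stand in one row along the unit's y, 45 mm apart; axes as the unit, z up. Any stick may go in any tube
- tube1 (a point): centre of the mouth of white ceramic tube 1, fixed upright in the tray (moves with it), mouth 116 mm above the counter. Bore 14 mm, flared to 20 mm at the mouth over the top 12 mm, 85 mm deep; outer diameter 19 mm, 25 mm at the lip. The five tubes stand in one row along the unit's y, 45 mm apart; axes as the unit, z up. Any stick may go in any tube
- tube2 (a point): centre of the mouth of white ceramic tube 2, fixed upright in the tray (moves with it), mouth 116 mm above the counter. Bore 14 mm, flared to 20 mm at the mouth over the top 12 mm, 85 mm deep; outer diameter 19 mm, 25 mm at the lip. The five tubes stand in one row along the unit's y, 45 mm apart; axes as the unit, z up. Any stick may go in any tube
- tube3 (a point): centre of the mouth of white ceramic tube 3, fixed upright in the tray (moves with it), mouth 116 mm above the counter. Bore 14 mm, flared to 20 mm at the mouth over the top 12 mm, 85 mm deep; outer diameter 19 mm, 25 mm at the lip. The five tubes stand in one row along the unit's y, 45 mm apart; axes as the unit, z up. Any stick may go in any tube
- tube4 (a point): centre of the mouth of white ceramic tube 4, fixed upright in the tray (moves with it), mouth 116 mm above the counter. Bore 14 mm, flared to 20 mm at the mouth over the top 12 mm, 85 mm deep; outer diameter 19 mm, 25 mm at the lip. The five tubes stand in one row along the unit's y, 45 mm apart; axes as the unit, z up. Any stick may go in any tube
- pocket0 (a point): centre of the floor of jar pocket 0 in the tray (moves with it), 26 mm above the counter; a pocket 64 mm (x) by 76 mm (y) with walls 20 mm high; the pockets lie one behind the other, this one nearer the front panel. Any jar may go in either
- pocket1 (a point): centre of the floor of jar pocket 1 in the tray (moves with it), 26 mm above the counter; a pocket 64 mm (x) by 76 mm (y) with walls 20 mm high; the pockets lie one behind the other, this one nearer the back. Any jar may go in either
- stick0_center (a point): middle of cinnamon stick 0: brown round rod, 11 mm diameter, 140 mm long, 20 g, rounded ends; z along it, upwards at the start; ends 70 mm from this point. At the start it stands 65 mm deep in the wooden stand, its middle 80 mm above the counter, its top 150 mm. Fully down in a tube its middle is 15 mm below the mouth. May be absent
- stick1_center (a point): middle of cinnamon stick 1: brown round rod, 11 mm diameter, 140 mm long, 20 g, rounded ends; z along it, upwards at the start; ends 70 mm from this point. At the start it stands 65 mm deep in the wooden stand, its middle 80 mm above the counter, its top 150 mm. Fully down in a tube its middle is 15 mm below the mouth. May be absent
- stick2_center (a point): middle of cinnamon stick 2: brown round rod, 11 mm diameter, 140 mm long, 20 g, rounded ends; z along it, upwards at the start; ends 70 mm from this point. At the start it stands 65 mm deep in the wooden stand, its middle 80 mm above the counter, its top 150 mm. Fully down in a tube its middle is 15 mm below the mouth. May be absent
- stick3_center (a point): middle of cinnamon stick 3: brown round rod, 11 mm diameter, 140 mm long, 20 g, rounded ends; z along it, upwards at the start; ends 70 mm from this point. At the start it stands 65 mm deep in the wooden stand, its middle 80 mm above the counter, its top 150 mm. Fully down in a tube its middle is 15 mm below the mouth. May be absent
- stick4_center (a point): middle of cinnamon stick 4: brown round rod, 11 mm diameter, 140 mm long, 20 g, rounded ends; z along it, upwards at the start; ends 70 mm from this point. At the start it stands 65 mm deep in the wooden stand, its middle 80 mm above the counter, its top 150 mm. Fully down in a tube its middle is 15 mm below the mouth. May be absent
- stand: wooden block fixed to the counter, 150 (x) by 95 (y) by 75 mm high, with six 12.5 mm square holes in a 3 by 2 grid 55 mm apart, in which the sticks stand; origin under its middle
- jar0_center (a point): middle of spice jar 0: amber glass, red lid, 52 mm diameter, 70 mm high, about 0.2 kg, closed; z up along it; 35 mm above its underside. Starts upright on the cork mat
- jar1_center (a point): middle of spice jar 1: amber glass, yellow lid, 52 mm diameter, 70 mm high, about 0.2 kg, closed; z up along it; 35 mm above its underside. Starts upright on the cork mat
- mat: cork mat fixed to the counter, 200 (x) by 130 (y) by 4 mm, on which the jars start; origin under its middle
- can: food tin, 68 mm diameter, 100 mm high, bystander; origin under its middle
- preserve: jar of preserve, 70 mm diameter, 110 mm high, bystander; origin under its middle
Things that resemble listed ones, but are neither listed nor needed, are in the scene too. Leave any blue look-alike of the part that bears jar1_center alone.

How it is judged:
On the way, in this order (a step that is already met when the one before it is completed fails the run):
1. with the tray still open, every stick is fully down in a tube and both jars stand in the pockets (((horizontal distance between stick0_center and tube0 below 0.008 m and z of stick0_center in the frame of tube0 below -0.01 m) or (horizontal distance between stick0_center and tube1 below 0.008 m and z of stick0_center in the frame of tube1 below -0.01 m) or (horizontal distance between stick0_center and tube2 below 0.008 m and z of stick0_center in the frame of tube2 below -0.01 m) or (horizontal distance between stick0_center and tube3 below 0.008 m and z of stick0_center in the frame of tube3 below -0.01 m) or (horizontal distance between stick0_center and tube4 below 0.008 m and z of stick0_center in the frame of tube4 below -0.01 m)) and ((horizontal distance between stick1_center and tube0 below 0.008 m and z of stick1_center in the frame of tube0 below -0.01 m) or (horizontal distance between stick1_center and tube1 below 0.008 m and z of stick1_center in the frame of tube1 below -0.01 m) or (horizontal distance between stick1_center and tube2 below 0.008 m and z of stick1_center in the frame of tube2 below -0.01 m) or (horizontal distance between stick1_center and tube3 below 0.008 m and z of stick1_center in the frame of tube3 below -0.01 m) or (horizontal distance between stick1_center and tube4 below 0.008 m and z of stick1_center in the frame of tube4 below -0.01 m)) and ((horizontal distance between stick2_center and tube0 below 0.008 m and z of stick2_center in the frame of tube0 below -0.01 m) or (horizontal distance between stick2_center and tube1 below 0.008 m and z of stick2_center in the frame of tube1 below -0.01 m) or (horizontal distance between stick2_center and tube2 below 0.008 m and z of stick2_center in the frame of tube2 below -0.01 m) or (horizontal distance between stick2_center and tube3 below 0.008 m and z of stick2_center in the frame of tube3 below -0.01 m) or (horizontal distance between stick2_center and tube4 below 0.008 m and z of stick2_center in the frame of tube4 below -0.01 m)) and ((horizontal distance between stick3_center and tube0 below 0.008 m and z of stick3_center in the frame of tube0 below -0.01 m) or (horizontal distance between stick3_center and tube1 below 0.008 m and z of stick3_center in the frame of tube1 below -0.01 m) or (horizontal distance between stick3_center and tube2 below 0.008 m and z of stick3_center in the frame of tube2 below -0.01 m) or (horizontal distance between stick3_center and tube3 below 0.008 m and z of stick3_center in the frame of tube3 below -0.01 m) or (horizontal distance between stick3_center and tube4 below 0.008 m and z of stick3_center in the frame of tube4 below -0.01 m)) and ((horizontal distance between stick4_center and tube0 below 0.008 m and z of stick4_center in the frame of tube0 below -0.01 m) or (horizontal distance between stick4_center and tube1 below 0.008 m and z of stick4_center in the frame of tube1 below -0.01 m) or (horizontal distance between stick4_center and tube2 below 0.008 m and z of stick4_center in the frame of tube2 below -0.01 m) or (horizontal distance between stick4_center and tube3 below 0.008 m and z of stick4_center in the frame of tube3 below -0.01 m) or (horizontal distance between stick4_center and tube4 below 0.008 m and z of stick4_center in the frame of tube4 below -0.01 m)) and ((horizontal distance between jar0_center and pocket0 below 0.016 m and z of jar0_center in the frame of pocket0 below 0.04 m and angle between jar0_center's own z axis and vertical below 0.12 rad) or (horizontal distance between jar0_center and pocket1 below 0.016 m and z of jar0_center in the frame of pocket1 below 0.04 m and angle between jar0_center's own z axis and vertical below 0.12 rad)) and ((horizontal distance between jar1_center and pocket0 below 0.016 m and z of jar1_center in the frame of pocket0 below 0.04 m and angle between jar1_center's own z axis and vertical below 0.12 rad) or (horizontal distance between jar1_center and pocket1 below 0.016 m and z of jar1_center in the frame of pocket1 below 0.04 m and angle between jar1_center's own z axis and vertical below 0.12 rad)) and value of joint tray above 0.03 m), for 0.2 s.
2. the tray is pushed home (value of joint tray below 0.004 m), for 0.2 s.
At the end, for the whole second after the job is handed in: Tray home within 4 mm; each stick present within 5 mm of the bottom of a tube (its middle at least 10 mm below the mouth, within 8 mm of the axis); both jars upright within 0.12 rad on a pocket floor, centred within 16 mm, at most 5 mm up; all at rest (((horizontal distance between stick0_center and tube0 below 0.008 m and z of stick0_center in the frame of tube0 below -0.01 m) or (horizontal distance between stick0_center and tube1 below 0.008 m and z of stick0_center in the frame of tube1 below -0.01 m) or (horizontal distance between stick0_center and tube2 below 0.008 m and z of stick0_center in the frame of tube2 below -0.01 m) or (horizontal distance between stick0_center and tube3 below 0.008 m and z of stick0_center in the frame of tube3 below -0.01 m) or (horizontal distance between stick0_center and tube4 below 0.008 m and z of stick0_center in the frame of tube4 below -0.01 m)) and ((horizontal distance between stick1_center and tube0 below 0.008 m and z of stick1_center in the frame of tube0 below -0.01 m) or (horizontal distance between stick1_center and tube1 below 0.008 m and z of stick1_center in the frame of tube1 below -0.01 m) or (horizontal distance between stick1_center and tube2 below 0.008 m and z of stick1_center in the frame of tube2 below -0.01 m) or (horizontal distance between stick1_center and tube3 below 0.008 m and z of stick1_center in the frame of tube3 below -0.01 m) or (horizontal distance between stick1_center and tube4 below 0.008 m and z of stick1_center in the frame of tube4 below -0.01 m)) and ((horizontal distance between stick2_center and tube0 below 0.008 m and z of stick2_center in the frame of tube0 below -0.01 m) or (horizontal distance between stick2_center and tube1 below 0.008 m and z of stick2_center in the frame of tube1 below -0.01 m) or (horizontal distance between stick2_center and tube2 below 0.008 m and z of stick2_center in the frame of tube2 below -0.01 m) or (horizontal distance between stick2_center and tube3 below 0.008 m and z of stick2_center in the frame of tube3 below -0.01 m) or (horizontal distance between stick2_center and tube4 below 0.008 m and z of stick2_center in the frame of tube4 below -0.01 m)) and ((horizontal distance between stick3_center and tube0 below 0.008 m and z of stick3_center in the frame of tube0 below -0.01 m) or (horizontal distance between stick3_center and tube1 below 0.008 m and z of stick3_center in the frame of tube1 below -0.01 m) or (horizontal distance between stick3_center and tube2 below 0.008 m and z of stick3_center in the frame of tube2 below -0.01 m) or (horizontal distance between stick3_center and tube3 below 0.008 m and z of stick3_center in the frame of tube3 below -0.01 m) or (horizontal distance between stick3_center and tube4 below 0.008 m and z of stick3_center in the frame of tube4 below -0.01 m)) and ((horizontal distance between stick4_center and tube0 below 0.008 m and z of stick4_center in the frame of tube0 below -0.01 m) or (horizontal distance between stick4_center and tube1 below 0.008 m and z of stick4_center in the frame of tube1 below -0.01 m) or (horizontal distance between stick4_center and tube2 below 0.008 m and z of stick4_center in the frame of tube2 below -0.01 m) or (horizontal distance between stick4_center and tube3 below 0.008 m and z of stick4_center in the frame of tube3 below -0.01 m) or (horizontal distance between stick4_center and tube4 below 0.008 m and z of stick4_center in the frame of tube4 below -0.01 m)) and ((horizontal distance between jar0_center and pocket0 below 0.016 m and z of jar0_center in the frame of pocket0 below 0.04 m and angle between jar0_center's own z axis and vertical below 0.12 rad) or (horizontal distance between jar0_center and pocket1 below 0.016 m and z of jar0_center in the frame of pocket1 below 0.04 m and angle between jar0_center's own z axis and vertical below 0.12 rad)) and ((horizontal distance between jar1_center and pocket0 below 0.016 m and z of jar1_center in the frame of pocket0 below 0.04 m and angle between jar1_center's own z axis and vertical below 0.12 rad) or (horizontal distance between jar1_center and pocket1 below 0.016 m and z of jar1_center in the frame of pocket1 below 0.04 m and angle between jar1_center's own z axis and vertical below 0.12 rad)) and value of joint tray below 0.004 m and linear speed of each of jar0, jar1, stick0, stick1, stick2, stick3, stick4 below 0.03 m/s); the robot touches nothing.
It fails at once if the tin is shifted by more than 30 mm (distance of can from where it was at the start of the episode above 0.03 m).
It fails at once if the preserve jar is shifted by more than 30 mm (distance of preserve from where it was at the start of the episode above 0.03 m).
Of stick0, stick1, stick2, stick3, stick4 only 3 to 5 are there at a start; the rules pass over those that are not, and their reading is None.
At some moment in a run one of jar0, jar1 may be knocked a few centimetres aside while the robot is not near it.
It also fails if it takes over 210 s, if anything falls off the work surface, if the arm or the gripper's body presses on something with over 40 N, if the wrist force passes 120 N, or if a joint passes its speed limit or range.

ROBOT

A 7-joint arm with a two-finger parallel gripper is mounted at the origin on the work surface. World frame = base frame: x ahead of the robot, y to its left, z up, the work surface at z = 0. Lengths are in m, angles in rad, forces in N, time in s.
With the tool pointing down it reaches from about 0.4 to 0.875 m from the base axis. Payload 19.3 kg.
Tool frame: the origin (TCP) lies at the very end of the fingers, on their centre line; the grasp point (between the pads) lies 19 mm behind it; z points along the fingers, y is the line along which they close (so a half turn about z gives the same grasp; the last joint's range is limited). The gripper opens to 85 mm and grips with 20 to 120 N. Pads are 22 mm wide; open, the fingers measure 114 mm over their backs; the gripper's body (76 mm by 85 mm) begins 54 mm behind the grasp point. The pads swing forward as they close: fully open they stand 13 mm farther back than shut.
Start: joints at [1.039, 0.521, -0.036, 1.599, 0.021, 1.021, -0.113], TCP at [0.278, -0.56, 0.231] pointing down, gripper open.
Joint ranges: [-2.91, 2.91], [-0.3, 2.13], [-1.5, 1.42], [0.17, 2.43], [-1.26, 4.41], [0.16, 1.93], [-2.52, 2.52]. Speed limits (rad/s): [1.89, 1.89, 2.39, 2.39, 3.01, 3.01, 3.01].

INTERFACE

Orientations are given as [roll, pitch, yaw] about the fixed x, y, z axes, in that order (R = Rz(yaw) Ry(pitch) Rx(roll)).
In Python, from workcell import bot gives the robot as it stands.
- The arm moves only by the tool servo_tool, never from a script. Its argument "plan" is a list of rows, each a list of 7 numbers: the finger opening in cm, from 0 to 8.54, then the shift along the tool's x, y, z in cm, then the turn, a rotation vector about the tool's x, y, z in degrees. In form: [[fingers, x, y, z, wx, wy, wz], ...]. A call has 1 to 10 rows; each row is the pose to reach, as a shift and turn from the pose commanded when the call began, along the tool's axes at that moment; what a row does not reach only later rows make up. A row lasts 1/10 s, in which the tool goes at most 50 mm and 8.59 degrees, less where a joint would pass 70% of its speed; a pose out of reach is approached as far as the arm can. A call with a gripper value outside its range is refused whole. The fingers move at their own pace and stop on an object; "force" is the grip in N (left out, the last holds). Time passes only in rows, so rows that repeat a pose let the fingers close. It gives the time, the measured TCP pose, the force, the opening and the grip force at its end, in the units of the state.
- bot.observe(): the state, without advancing time (a new reading comes with each control period).
- bot.grab_frame(name): name is "side" or "top"; returns a dict with "frame" (420x560x3 uint8, blue, green, red), "mtx" (3x3 intrinsics, pixels), "R" (3x3) and "t" (3): a world point X has camera coordinates R X + t. Camera axes: x right, y down, z forward; pixel columns grow to the right and rows downward; lengths in m; the calibration is good to about 2 mm. A picture is of the moment at which its call begins. There is no depth.
- bot.job_done(): hands the job in; it is judged then, once.
The state is a dict: "clock": time; "qpos": joint angles; "qd": joint speeds; "joint_efforts": joint torques, N m; "position": TCP position; "tool_rot": TCP orientation; "force": force on the tool from outside, world axes, zero at the start; "moment": the same for the moment, N m; "grip_width": finger opening in m; "finger_force": force on a finger pad.
Only numpy, scipy, OpenCV 4.12 (cv2) and the standard library are available. Lean on these libraries where they do the work, as an engineer would, in place of code of your own. Each camera call takes 0.05 s, during which the arm holds its last target. There are 200 camera calls.

## Working session

There is one attempt and no reset: what is moved stays moved. The work goes in short steps, Python scripts to look and compute and a tool call to move; the robot and the scene stay as the last step left them, time stands still between calls to the robot, and variables do not carry over. Pictures are saved under pics/ and viewed, at most 14 in all, crops included, and the job is handed in when it is done.

Besides the shell and the picture viewer there is one more tool, called after "Request:" by a JSON object that holds its "method" and its "body", one argument or row to a line. servo_tool: Moves the arm, as the interface text tells. Its arguments: {"type":"object","properties":{"plan":{"type":"array","items":{"type":"array","items":{"type":"number"}}},"force":{"type":"number"}},"required":["plan"]}

```bash
mkdir -p pics; ls; python3 - <<'E'
from workcell import bot
import cv2,numpy as np
print(bot.observe())
for n in("side","top"):
    f=bot.grab_frame(n); cv2.imwrite(f"pics/{n}0.png",f["frame"]); print(n,f["mtx"],f["R"],f["t"], -f["R"].T@f["t"])
    np.savez(f"{n}.npz",K=f["mtx"],R=f["R"],t=f["t"])
E
```

```text
pics
{'clock': 0.0, 'qpos': array([ 1.03878266,  0.52201348, -0.03633528,  1.60001219,  0.02121161,
        1.02110603, -0.11280392]), 'qd': array([ 9.09259267e-05,  1.33201485e-04,  1.29024763e-03,  2.82773781e-04,
       -2.31132798e-04, -3.48704641e-04,  1.46346307e-03]), 'joint_efforts': array([ 3.88386725e-04, -9.27108836e+01,  1.98023781e+00, -3.69931269e+01,
        1.78847043e-02,  8.12575308e-03, -5.21551647e-05]), 'position': array([ 0.2782966 , -0.55923622,  0.23072449]), 'tool_rot': array([-3.14044246e+00,  8.89901200e-05,  4.61812801e-01]), 'force': array([ 0.45299752, -0.48294964, -0.02287456]), 'moment': array([-0.01978256, -0.01095756, -0.05013074]), 'finger_force': 0.0, 'grip_width': 0.08535229086222265}
side [[448.28522139   0.         278.03075166]
 [  0.         448.28522139 209.92616991]
 [  0.           0.           1.        ]] [[-0.78020222 -0.62522889  0.01932153]
 [-0.39146356  0.46393611 -0.79468205]
 [ 0.48789423 -0.62757638 -0.60671831]] [0.40448488 0.30760625 1.13099743] [-0.11581048  0.81997326  0.92283075]
top [[500.67421567   0.         275.58613303]
 [  0.         500.67421567 201.27683603]
 [  0.           0.           1.        ]] [[ 0.01773217 -0.9998211  -0.00658359]
 [-0.99144437 -0.01673119 -0.12945315]
 [ 0.12931984  0.00882275 -0.99156368]] [-0.04790671  0.56309372  1.55538646] [ 0.35798326 -0.05219969  1.61484359]
```

View pics/side0.png

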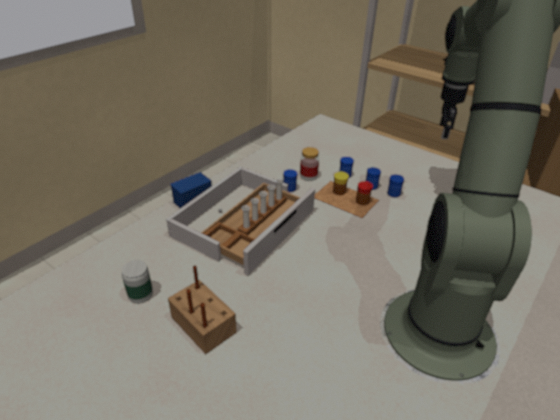

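View pics/top0.png

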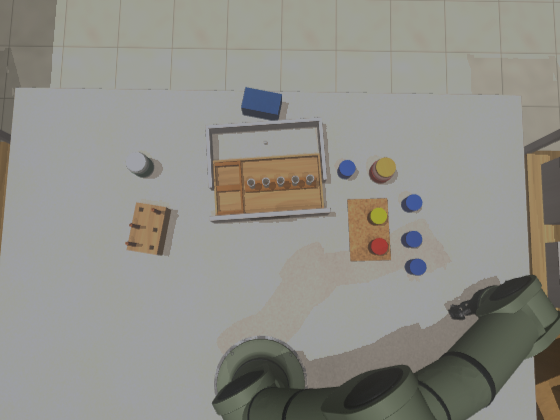

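The side and top views show the tray at (265,185) top, a stand at (150,230) with apparently three sticks, the mat at (370,230) with red (379,246) and yellow (379,216) lids, and four blue look-alikes. I'll take an enlarged crop next.

```bash
cat > h.py <<'E'
import numpy as np,cv2
C={n:np.load(f"{n}.npz") for n in("side","top")}
def cast(n,u,v,z):
    c=C[n]; d=c["R"].T@np.linalg.solve(c["K"],[u,v,1.]); o=-c["R"].T@c["t"]
    return o+d*(z-o[2])/d[2]
def proj(n,X):
    c=C[n]; p=c["K"]@(c["R"]@np.asarray(X,float)+c["t"]); return p[:2]/p[2]
def tri(us,ut):
    A=[];b=[]
    for n,u in(("side",us),("top",ut)):
        c=C[n]; d=c["R"].T@np.linalg.solve(c["K"],[*u,1.]); d/=np.linalg.norm(d); o=-c["R"].T@c["t"]
        P=np.eye(3)-np.outer(d,d);A.append(P);b.append(P@o)
    return np.linalg.lstsq(np.vstack(A),np.hstack(b),rcond=None)[0]
def mask(img,lo,hi):
    return cv2.inRange(cv2.cvtColor(img,cv2.COLOR_BGR2HSV),lo,hi)
def blobs(m,amin=15):
    n,l,s,c=cv2.connectedComponentsWithStats(m); return [(c[i].round(1),s[i]) for i in range(1,n) if s[i][4]>=amin]
E
python3 - <<'E'
from h import *
t=cv2.imread("pics/top0.png");s=cv2.imread("pics/side0.png")
cv2.imwrite("pics/c1.png",cv2.resize(t[105:275,120:340],None,fx=3.6,fy=3.5,interpolation=cv2.INTER_CUBIC))
a=cv2.resize(s[255:355,155:255],(400,400),interpolation=cv2.INTER_CUBIC);b=cv2.resize(t[195:265,110:180],(400,400),interpolation=cv2.INTER_CUBIC)
cv2.imwrite("pics/c2.png",np.hstack([a,b]))
for nm,lo,hi in(("yellow",(22,150,100),(32,255,255)),("red",(0,200,100),(6,255,255)),("blue",(105,150,80),(125,255,255))):
  for n,im in(("side",s),("top",t)):
    print(nm,n,[(tuple(c),tuple(map(int,st))) for c,st in blobs(mask(im,lo,hi))])
E
```

```text
yellow side [((np.float64(340.8), np.float64(177.4)), (335, 172, 13, 12, 113))]
yellow top [((np.float64(378.4), np.float64(215.4)), (371, 208, 16, 16, 213))]
red side [((np.float64(364.5), np.float64(186.1)), (359, 183, 12, 7, 70))]
red top []
blue side [((np.float64(346.5), np.float64(160.9)), (341, 158, 12, 7, 68)), ((np.float64(346.0), np.float64(168.2)), (343, 166, 8, 6, 31)), ((np.float64(373.4), np.float64(171.8)), (368, 168, 12, 8, 70)), ((np.float64(289.7), np.float64(176.1)), (285, 171, 11, 15, 103)), ((np.float64(189.8), np.float64(182.8)), (172, 174, 37, 19, 348)), ((np.float64(372.3), np.float64(178.9)), (368, 177, 10, 6, 31)), ((np.float64(396.5), np.float64(179.2)), (391, 176, 12, 8, 77)), ((np.float64(395.6), np.float64(187.0)), (392, 185, 9, 6, 30))]
blue top []
```

View pics/c1.png

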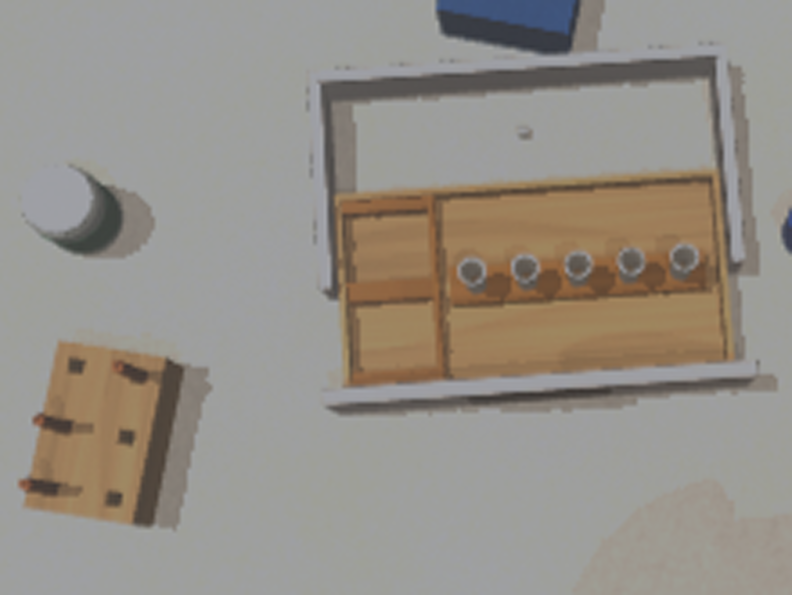

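View pics/c2.png

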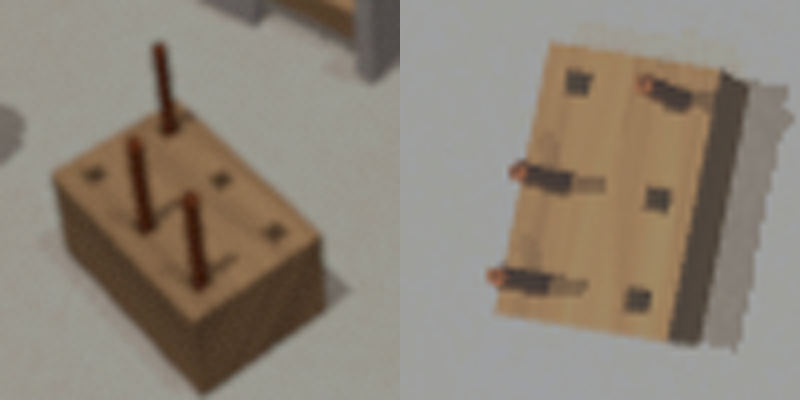

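Top crop: three sticks with orange tips at full-frame (153,209), (130.5,225), (126.6,243.5), and three empty holes. The five mouths run from (251,182) to (310,178). The tray is open, and the two pockets are at its left end.

```bash
python3 - <<'E'
from h import *
np.set_printoptions(precision=4,suppress=True)
s=cv2.imread("pics/side0.png");t=cv2.imread("pics/top0.png")
c2=lambda a,b:(110+(a-400)/5.714-.4,195+b/5.714-.4)
c2s=lambda a,b:(155+a/4-.4,255+b/4-.4)
tips=[cast("top",*c2(*p),.15) for p in((646,82),(517,172),(495,277))]
print("tips",tips)
print("tips tri",[tri(c2s(*a),c2(*b)) for a,b in(((158,45),(646,82)),((134,144),(517,172)),((190,199),(495,277)))])
print("bases",[cast("top",*c2(*p),.075) for p in((690,100),(568,182),(548,287))])
print("empty",[cast("top",*c2(*p),.075) for p in((578,82),(657,199),(638,299))])
c1=lambda a,b:(120+a/3.6-.4,105+b/3.5-.4)
tb=np.array([cast("top",*c1(*p),.116) for p in((472,271),(525,268),(578,264),(631,261),(684,257))])
d=tb[4]-tb[0];print("tubes",tb,np.linalg.norm(d)/4,"yawunit",np.arctan2(d[1],d[0])+np.pi/2)
for l,pts in(("pk1",((347,207),(435,202),(345,295),(437,292))),("pk0",((350,308),(438,303),(352,383),(442,380)))):
    q=np.array([cast("top",*c1(*p),.046) for p in pts]); print(l,q[:,:2].tolist(),q.mean(0))
print("front",[cast("top",*c1(*p),.096) for p in((328,404),(757,375))])
print("yel",cast("top",378.4,215.4,.074),tri((340.8,177.4),(378.4,215.4)))
m=mask(t,(0,120,100),(8,255,255))|mask(t,(172,120,100),(180,255,255))
b=[x for x in blobs(m,40) if 350<x[0][0]<420];print(b)
for x in b: print("red",cast("top",*x[0],.074))
E
```

```text
tips [array([0.5201, 0.323 , 0.15  ]), array([0.4724, 0.3871, 0.15  ]), array([0.4184, 0.3954, 0.15  ])]
tips tri [array([0.5217, 0.3247, 0.1478]), array([0.4735, 0.3887, 0.1475]), array([0.4193, 0.3968, 0.1477])]
bases [array([0.519 , 0.3178, 0.075 ]), array([0.4733, 0.3817, 0.075 ]), array([0.4166, 0.3895, 0.075 ])]
empty [array([0.5278, 0.3792, 0.075 ]), array([0.465 , 0.3331, 0.075 ]), array([0.411 , 0.3407, 0.075 ])]
tubes [[ 0.6111  0.0377  0.116 ]
 [ 0.6145 -0.007   0.116 ]
 [ 0.6187 -0.0516  0.116 ]
 [ 0.6221 -0.0962  0.116 ]
 [ 0.6264 -0.1409  0.116 ]] 0.04479738147363415 yawunit 0.08536462335479955
pk1 [[0.6802584734004242, 0.15422846571741441], [0.6861826035771122, 0.07625180180871519], [0.5990148005734522, 0.15329880007176017], [0.6031205825545654, 0.0722590479761075]] [0.6421 0.114  0.046 ]
pk0 [[0.5871815757026454, 0.1484967202758813], [0.593056410871549, 0.07110921386558133], [0.5189669671548565, 0.1444957401025286], [0.5230251738969173, 0.06574048701387847]] [0.5556 0.1075 0.046 ]
front [array([0.4951, 0.158 , 0.096 ]), array([ 0.5267, -0.2048,  0.096 ])]
yel [ 0.5203 -0.3567  0.074 ] [ 0.5228 -0.358   0.0639]
[(array([379.1, 246. ]), array([371, 238,  17,  17, 233], dtype=int32))]
red [ 0.4261 -0.358   0.074 ]
```

```bash
python3 - <<'E'
from h import *
np.set_printoptions(precision=4,suppress=True)
c1=lambda a,b:(120+a/3.6-.4,105+b/3.5-.4)
th=.085; R=np.array([[np.cos(th),-np.sin(th)],[np.sin(th),np.cos(th)]]); T2=np.array([.6187,-.0516])
f=lambda p,z: R.T@(cast("top",*c1(*p),z)[:2]-T2)
print("pk1 rear",f((391,213),.026),"pk0 rear",f((395,302),.026),"left",f((352,250),.026),f((357,345),.026))
print("divtop",f((390,283),.046),"backtop",f((390,199),.046), "rightwall top left", f((432,250),.046),f((436,340),.046))
print("panel left inner end",f((332,297),.07),"tray left edge",f((340,250),.056))
E
python3 - <<'E'
import cv2
t=cv2.imread("pics/top0.png")
cv2.imwrite("pics/c3.png",cv2.resize(t[150:225,205:255],(400,600),interpolation=cv2.INTER_CUBIC))
E
```

```text
pk1 rear [0.0748 0.163 ] pk0 rear [-0.0085  0.164 ] left [0.0425 0.1998] [-0.0459  0.1999]
divtop [0.0061 0.1656] backtop [0.0836 0.1614] rightwall top left [0.0339 0.1269] [-0.0487  0.1282]
panel left inner end [-0.0072  0.2144] tray left edge [0.0375 0.2069]
```

View pics/c3.png

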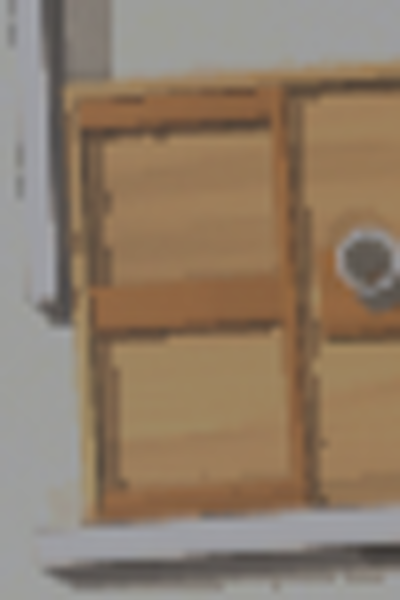

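Request:
{"method": "servo_tool", "body": {
  "plan": [
    [8.5, 0, 0, -2, 0, 0, 0],
    [8.5, 0, 0, -6, 0, 0, 0],
    [8.5, 0, 0, -8, 0, 0, 0]
  ],
  "force": 60
}}

```text
clock: 0.4
position: [0.2786, -0.5599, 0.3138]
tool_rot: [3.14, -0.0, 0.462]
force: [-0.2, -0.3, 0.8]
grip_width: 0.085
finger_force: 0.0
```

Pocket centres come out near (0.648,0.1135) and (0.565,0.106). Red lid at top pixel (379,246) is jar0. Yellow lid at (379,216), on the mat, is jar1. The blue lids at (347,169), (413,203), (413,240), (417,267) are look-alikes to leave alone, and c1 and the masks show yellow clearly apart from blue. I'll take red first.

```bash
cat >> h.py <<'E'
from scipy.spatial.transform import Rotation as Ro
def go(x,y,z,yaw,half=True):
    from workcell import bot
    o=bot.observe(); R=Ro.from_euler("xyz",o["tool_rot"]).as_matrix()
    d=R.T@(np.array([x,y,z])-o["position"])*100
    Rt=Ro.from_euler("xyz",[np.pi,0,yaw]).as_matrix()
    w=np.degrees(Ro.from_matrix(R.T@Rt).as_rotvec())
    print("shift cm",d.round(2),"turn deg",w.round(1),"j7",o["qpos"][6].round(2),"rows",max(np.linalg.norm(d)/5,abs(np.linalg.norm(w))/8.5).round(1))
def lids(tag=None):
    from workcell import bot
    f=bot.grab_frame("top"); t=f["frame"]
    if tag: cv2.imwrite(f"pics/{tag}.png",t)
    mr=mask(t,(0,120,100),(8,255,255))|mask(t,(172,120,100),(180,255,255)); my=mask(t,(22,150,100),(32,255,255))
    for nm,m in(("red",mr),("yel",my)):
        for c,s in blobs(m,60):
            print(nm,c,s[4],"mat",cast("top",*c,.074).round(4),"tray",cast("top",*c,.096).round(4))
E
python3 -c "
from h import *
lids(); go(.426,-.358,.20,.87)"
```

```text
red [379.1 245.9] 234 mat [ 0.4264 -0.358   0.074 ] tray [ 0.4255 -0.3537  0.096 ]
yel [378.4 215.4] 213 mat [ 0.5203 -0.3567  0.074 ] tray [ 0.518  -0.3524  0.096 ]
shift cm [ 22.18 -11.65  11.57] turn deg [  0.3   0.  -23.4] j7 -0.11 rows 5.5
```

Request:
{"method": "servo_tool", "body": {
  "plan": [
    [8.5, 3.7, -1.9, 1.9, 0, 0, -4],
    [8.5, 7.4, -3.9, 3.9, 0, 0, -8],
    [8.5, 11.1, -5.8, 5.8, 0, 0, -12],
    [8.5, 14.8, -7.8, 7.7, 0, 0, -16],
    [8.5, 18.5, -9.7, 9.6, 0, 0, -20],
    [8.5, 22.2, -11.7, 11.6, 0.3, 0, -23.4],
    [8.5, 22.2, -11.7, 11.6, 0.3, 0, -23.4],
    [8.5, 22.2, -11.7, 11.6, 0.3, 0, -23.4]
  ]
}}

```text
clock: 1.25
position: [0.4252, -0.3552, 0.1947]
tool_rot: [-3.135, -0.001, 0.872]
force: [-1.1, -0.8, 0.0]
grip_width: 0.0846
finger_force: 0.0
```

```bash
python3 -c "
from h import *
lids('a1'); go(.426,-.358,.036,.87)
from workcell import bot; print(bot.observe()['position'])
f=bot.grab_frame('side')['frame']; cv2.imwrite('pics/a1s.png',f)"
```

```text
red [377.  244.8] 159 mat [ 0.4297 -0.3517  0.074 ] tray [ 0.4287 -0.3474  0.096 ]
yel [378.2 215.4] 220 mat [ 0.5203 -0.3561  0.074 ] tray [ 0.518  -0.3518  0.096 ]
shift cm [-0.06  0.29 15.92] turn deg [-0.3 -0.  -0. ] j7 -0.21 rows 3.2
[ 0.4247113  -0.35632999  0.19518116]
```

Request:
{"method": "servo_tool", "body": {
  "plan": [
    [8.5, -0.1, 0.3, 4, 0, 0, 0],
    [8.5, -0.1, 0.3, 8, 0, 0, 0],
    [8.5, -0.1, 0.3, 12, 0, 0, 0],
    [8.5, -0.1, 0.3, 15.9, 0, 0, 0],
    [8.5, -0.1, 0.3, 15.9, 0, 0, 0],
    [4.5, -0.1, 0.3, 15.9, 0, 0, 0],
    [4.5, -0.1, 0.3, 15.9, 0, 0, 0],
    [4.5, -0.1, 0.3, 15.9, 0, 0, 0],
    [4.5, -0.1, 0.3, 15.9, 0, 0, 0],
    [4.5, -0.1, 0.3, 15.9, 0, 0, 0]
  ],
  "force": 50
}}

```text
clock: 2.35
position: [0.427, -0.3591, 0.0387]
tool_rot: [-3.14, -0.001, 0.87]
force: [-2.0, 0.8, 10.0]
grip_width: 0.051
finger_force: 50.4
```

Request:
{"method": "servo_tool", "body": {
  "plan": [
    [4.5, 0, 0, -3, 0, 0, 0],
    [4.5, 0, 0, -8, 0, 0, 0],
    [4.5, 0, 0, -13, 0, 0, 0],
    [4.5, 0, 0, -18, 0, 0, 0],
    [4.5, 0, 0, -21, 0, 0, 0],
    [4.5, 0, 0, -21, 0, 0, 0]
  ]
}}

```text
clock: 2.95
position: [0.4283, -0.3601, 0.2524]
tool_rot: [3.138, -0.001, 0.87]
force: [0.5, -0.5, -1.9]
grip_width: 0.0511
finger_force: 52.8
```

```bash
python3 -c "
from h import *
go(.6478,.1135,.25,1.655)"
```

```text
shift cm [ 50.34 -13.78   0.25] turn deg [  0.3   0.  -45. ] j7 -0.19 rows 10.4
```

Request:
{"method": "servo_tool", "body": {
  "plan": [
    [4.5, 4, -1.1, 0, 0, 0, -4],
    [4.5, 8, -2.2, 0, 0, 0, -8],
    [4.5, 12.5, -3.4, 0, 0, 0, -12],
    [4.5, 17, -4.7, 0, 0, 0, -16],
    [4.5, 22, -6, 0, 0, 0, -20],
    [4.5, 27, -7.4, 0, 0, 0, -24],
    [4.5, 32, -8.8, 0, 0, 0, -29],
    [4.5, 37, -10.1, 0.1, 0, 0, -34],
    [4.5, 42, -11.5, 0.1, 0, 0, -39],
    [4.5, 46, -12.6, 0.2, 0, 0, -43]
  ]
}}

```text
clock: 3.95
position: [0.6273, 0.0752, 0.246]
tool_rot: [-3.139, -0.004, 1.624]
force: [1.4, -0.5, -1.5]
grip_width: 0.0508
finger_force: 52.8
```

Request:
{"method": "servo_tool", "body": {
  "plan": [
    [4.5, 2.5, -2.8, 0, 0, 0, -2],
    [4.5, 2.5, -2.8, 0, 0, 0, -2],
    [4.5, 2.5, -2.8, 0, 0, 0, -2],
    [4.5, 2.5, -2.8, 0, 0, 0, -2]
  ]
}}

```text
clock: 4.35
position: [0.5979, 0.096, 0.246]
tool_rot: [-3.139, -0.004, 1.654]
force: [0.7, -1.0, -1.4]
grip_width: 0.0508
finger_force: 53.3
```

```bash
python3 -c "
from h import *
lids('a2'); go(.6478,.1135,.060,1.655)
from workcell import bot; print(bot.observe()['position'])"
```

```text
yel [378.4 215.5] 211 mat [ 0.52   -0.3567  0.074 ] tray [ 0.5177 -0.3524  0.096 ]
shift cm [ 1.27  5.15 18.58] turn deg [-0.1 -0.2 -0.1] j7 -0.39 rows 3.9
[0.59800008 0.09593951 0.24587164]
```

Request:
{"method": "servo_tool", "body": {
  "plan": [
    [4.5, 0.7, 2.6, 0, 0, 0, 0],
    [4.5, 1.3, 5.2, 0, 0, 0, 0],
    [4.5, 1.3, 5.2, 0, 0, 0, 0],
    [4.5, 1.3, 5.2, 4, 0, 0, 0],
    [4.5, 1.3, 5.2, 8, 0, 0, 0],
    [4.5, 1.3, 5.2, 11.5, 0, 0, 0],
    [4.5, 1.3, 5.2, 11.5, 0, 0, 0]
  ]
}}

```text
clock: 5.1
position: [0.6457, 0.1133, 0.1263]
tool_rot: [-3.132, -0.003, 1.655]
force: [-0.9, -0.0, -1.1]
grip_width: 0.0509
finger_force: 53.3
```

```bash
python3 -c "
from h import *
from workcell import bot
cv2.imwrite('pics/s2.png',bot.grab_frame('side')['frame'][150:290,150:340].repeat(4,0).repeat(4,1)); go(.6478,.1135,.063,1.655); print(bot.observe()['position'])"
```

```text
shift cm [-0.08  0.1   6.64] turn deg [-0.3 -0.2 -0. ] j7 -0.45 rows 1.3
[0.64713409 0.11396856 0.12937838]
```

View pics/s2.png

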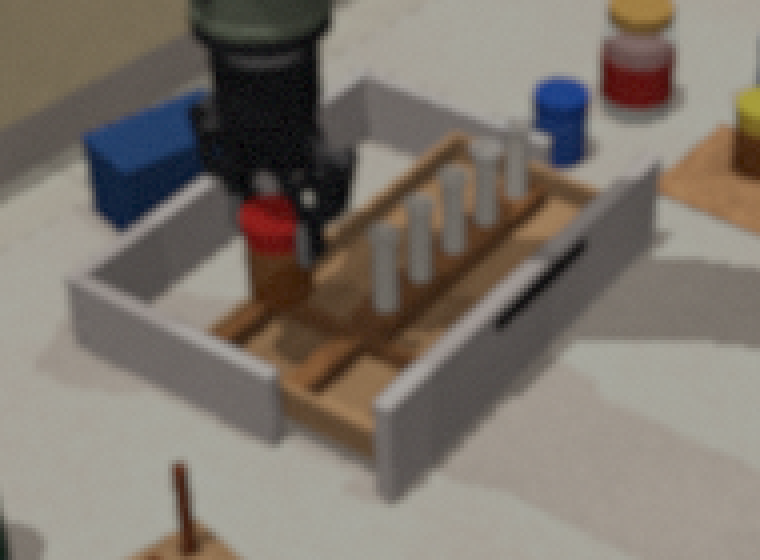

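The jar hangs upright over the rear pocket (crop pixel ~(275,260)). Lowering it now.

Request:
{"method": "servo_tool", "body": {
  "plan": [
    [4.5, -0.1, 0.1, 3, 0, 0, 0],
    [4.5, -0.1, 0.1, 5.5, 0, 0, 0],
    [4.5, -0.1, 0.1, 6.6, 0, 0, 0],
    [4.5, -0.1, 0.1, 6.8, 0, 0, 0],
    [4.5, -0.1, 0.1, 6.8, 0, 0, 0]
  ]
}}

```text
clock: 5.65
position: [0.6497, 0.1145, 0.0641]
tool_rot: [-3.14, -0.005, 1.655]
force: [0.1, 0.8, -1.7]
grip_width: 0.0511
finger_force: 53.3
```

Request:
{"method": "servo_tool", "body": {
  "plan": [
    [4.5, 0, 0, 0.2, 0, 0, 0],
    [4.5, 0, 0, 0.3, 0, 0, 0],
    [4.5, 0, 0, 0.3, 0, 0, 0],
    [6.5, 0, 0, 0.3, 0, 0, 0],
    [6.5, 0, 0, 0.3, 0, 0, 0],
    [6.5, 0, 0, 0.3, 0, 0, 0],
    [6.5, 0, 0, -4, 0, 0, 0],
    [6.5, 0, 0, -9, 0, 0, 0],
    [6.5, 0, 0, -14, 0, 0, 0],
    [6.5, 0, 0, -18, 0, 0, 0]
  ]
}}

```text
clock: 6.65
position: [0.6496, 0.1137, 0.2456]
tool_rot: [-3.14, -0.005, 1.656]
force: [0.4, 0.3, -0.4]
grip_width: 0.0651
finger_force: 0.0
```

```bash
python3 -c "
from h import *
lids(); go(.52,-.3565,.24,.2)"
```

```text
yel [378.3 215.4] 212 mat [ 0.5203 -0.3564  0.074 ] tray [ 0.518  -0.3521  0.096 ]
shift cm [-45.82 -17.1    0.83] turn deg [ 0.  -0.5 83.4] j7 -0.4 rows 9.8
```

Request:
{"method": "servo_tool", "body": {
  "plan": [
    [8, -4, -1.5, 0, 0, 0, 8],
    [8, -8.5, -3.2, 0, 0, 0, 16],
    [8, -13, -4.9, 0.1, 0, 0, 24],
    [8, -17.6, -6.6, 0.2, 0, 0, 32],
    [8, -22.3, -8.3, 0.3, 0, 0, 40],
    [8, -27, -10.1, 0.4, 0, 0, 48],
    [8, -31.7, -11.8, 0.5, 0, 0, 56],
    [8, -36.4, -13.6, 0.6, 0, 0, 64],
    [8, -41.1, -15.3, 0.7, 0, 0, 72],
    [8, -45.8, -17.1, 0.8, 0, 0, 80]
  ]
}}

```text
clock: 7.7
position: [0.5173, -0.3581, 0.2332]
tool_rot: [-3.137, 0.002, 0.254]
force: [0.7, 0.2, 0.9]
grip_width: 0.0802
finger_force: 0.0
```

```bash
python3 -c "
from h import *
lids('a3'); go(.5203,-.3565,.037,.085)"
```

```text
red [226.1 171.2] 223 mat [0.6513 0.1181 0.074 ] tray [0.6471 0.1157 0.096 ]
yel [378.6 220.5] 60 mat [ 0.5045 -0.3572  0.074 ] tray [ 0.5024 -0.3529  0.096 ]
shift cm [ 1.05 -0.83 19.57] turn deg [-0.   0.3  8.7] j7 -0.84 rows 3.9
```

Request:
{"method": "servo_tool", "body": {
  "plan": [
    [8.5, 0, 0, 2, 0, 0, 8.5],
    [8.5, 0, 0, 2, 0, 0, 8.5],
    [8.5, 0, 0, 2, 0, 0, 8.5],
    [8.5, 0, 0, 2, 0, 0, 8.5]
  ]
}}

```text
clock: 8.15
position: [0.5186, -0.3557, 0.2138]
tool_rot: [-3.137, 0.002, 0.115]
force: [0.7, -0.1, 0.4]
grip_width: 0.0849
finger_force: 0.0
```

```bash
python3 -c "
from h import *
go(.5203,-.3565,.037,.085)"
```

```text
shift cm [ 0.19  0.17 17.68] turn deg [-0.2  0.1  1.7] j7 -0.97 rows 3.5
```

Request:
{"method": "servo_tool", "body": {
  "plan": [
    [8.5, 0.2, 0.1, 4, 0, 0, 1.7],
    [8.5, 0.2, 0.1, 8, 0, 0, 1.7],
    [8.5, 0.2, 0.1, 12, 0, 0, 1.7],
    [8.5, 0.2, 0.1, 16, 0, 0, 1.7],
    [8.5, 0.2, 0.1, 17.7, 0, 0, 1.7],
    [4.5, 0.2, 0.1, 17.7, 0, 0, 1.7],
    [4.5, 0.2, 0.1, 17.7, 0, 0, 1.7],
    [4.5, 0.2, 0.1, 17.7, 0, 0, 1.7],
    [4.5, 0.2, 0.1, 17.7, 0, 0, 1.7],
    [4.5, 0.2, 0.1, 17.7, 0, 0, 1.7]
  ]
}}

```text
clock: 9.15
position: [0.5208, -0.3569, 0.0384]
tool_rot: [-3.139, 0.0, 0.082]
force: [-0.1, 1.0, 9.9]
grip_width: 0.0512
finger_force: 52.8
```

Request:
{"method": "servo_tool", "body": {
  "plan": [
    [4.5, 0, 0, -3, 0, 0, 0],
    [4.5, 0, 0, -8, 0, 0, 0],
    [4.5, 0, 0, -13, 0, 0, 0],
    [4.5, 0, 0, -18, 0, 0, 0],
    [4.5, 0, 0, -21, 0, 0, 0],
    [4.5, 0, 0, -21, 0, 0, 0]
  ]
}}

```text
clock: 9.75
position: [0.5218, -0.3582, 0.2522]
tool_rot: [3.141, -0.004, 0.081]
force: [0.4, 0.8, -1.1]
grip_width: 0.051
finger_force: 52.7
```

```bash
python3 -c "
from h import *
go(.5646,.1064,.25,.085)"
```

```text
shift cm [  8.03 -45.97   0.22] turn deg [ 0.  -0.2 -0.2] j7 -1.0 rows 9.3
```

Request:
{"method": "servo_tool", "body": {
  "plan": [
    [4.5, 0.7, -4, 0, 0, 0, 0],
    [4.5, 1.5, -8.5, 0, 0, 0, 0],
    [4.5, 2.4, -13.5, 0, 0, 0, 0],
    [4.5, 3.2, -18.5, 0, 0, 0, 0],
    [4.5, 4.1, -23.4, 0, 0, 0, 0],
    [4.5, 5, -28.3, 0, 0, 0, 0],
    [4.5, 5.8, -33.2, 0, 0, 0, 0],
    [4.5, 6.7, -38.2, 0, 0, 0, 0],
    [4.5, 7.5, -43, 0, 0, 0, 0],
    [4.5, 8, -46, 0, 0, 0, 0]
  ]
}}

```text
clock: 10.75
position: [0.5621, 0.112, 0.2482]
tool_rot: [-3.136, 0.002, 0.085]
force: [1.0, 0.4, -1.3]
grip_width: 0.0511
finger_force: 52.9
```

Request:
{"method": "servo_tool", "body": {
  "plan": [
    [4.5, 0, 0, 0, 0, 0, 0],
    [4.5, 0, 0, 4, 0, 0, 0],
    [4.5, 0, 0, 8, 0, 0, 0],
    [4.5, 0, 0, 11.5, 0, 0, 0],
    [4.5, 0, 0, 11.5, 0, 0, 0],
    [4.5, 0, 0, 11.5, 0, 0, 0]
  ]
}}

```text
clock: 11.35
position: [0.5624, 0.1081, 0.1337]
tool_rot: [-3.137, 0.003, 0.081]
force: [0.3, 0.3, -0.9]
grip_width: 0.0507
finger_force: 52.9
```

```bash
python3 -c "
from h import *
go(.5646,.1064,.061,.085)
from workcell import bot; print(bot.observe()['position'],bot.observe()['tool_rot'])"
```

```text
shift cm [0.22 0.22 7.27] turn deg [-0.2  0.2 -0.2] j7 -1.88 rows 1.5
[0.562438   0.10807488 0.1337201 ] [-3.13738808e+00  2.94001950e-03  8.10615656e-02]
```

Request:
{"method": "servo_tool", "body": {
  "plan": [
    [4.5, 0.2, 0.1, 3, 0, 0, 0],
    [4.5, 0.2, 0.1, 6, 0, 0, 0],
    [4.5, 0.2, 0.1, 7.1, 0, 0, 0],
    [4.5, 0.2, 0.1, 7.2, 0, 0, 0],
    [4.5, 0.2, 0.1, 7.2, 0, 0, 0],
    [6.4, 0.2, 0.1, 7.2, 0, 0, 0],
    [6.4, 0.2, 0.1, 7.2, 0, 0, 0],
    [6.4, 0.2, 0.1, 7.2, 0, 0, 0],
    [6.4, 0.2, 0.1, 3, 0, 0, 0],
    [6.4, 0.2, 0.1, -2, 0, 0, 0]
  ]
}}

```text
clock: 12.35
position: [0.5633, 0.1073, 0.1528]
tool_rot: [-3.138, 0.006, 0.082]
force: [0.4, -0.4, 0.5]
grip_width: 0.0641
finger_force: 0.0
```

```bash
python3 -c "
from h import *
lids(); go(.520,.3245,.24,.085+.5)"
```

```text
shift cm [ -2.89 -22.    -7.73] turn deg [ -0.3  -0.3 -28.9] j7 -1.87 rows 4.7
```

Request:
{"method": "servo_tool", "body": {
  "plan": [
    [4, -0.1, 0, -4, 0, 0, 0],
    [4, -0.2, -1, -7.7, 0, 0, -8],
    [4, -0.5, -5, -7.7, 0, 0, -16],
    [4, -1.1, -9, -7.7, 0, 0, -24],
    [4, -1.7, -13, -7.7, 0, 0, -32],
    [4, -2.2, -17, -7.7, 0, 0, -40],
    [4, -2.9, -22, -7.7, 0, 0, -48],
    [4, -2.9, -22, -7.7, 0, 0, -56],
    [4, -2.9, -22, -7.7, 0, 0, -64],
    [4, -2.9, -22, -7.7, 0, 0, -72]
  ]
}}

```text
clock: 13.4
position: [0.5177, 0.3244, 0.2311]
tool_rot: [-3.138, -0.003, 1.344]
force: [0.4, -0.9, -0.7]
grip_width: 0.04
finger_force: 0.0
```

Request:
{"method": "servo_tool", "body": {
  "plan": [
    [4, 0, 0, 0, 0, 0, -8],
    [4, 0, 0, 0, 0, 0, -16],
    [4, 0, 0, 0, 0, 0, -18],
    [4, 0, 0, 0, 0, 0, -18],
    [4, 0, 0, 0, 0, 0, -18]
  ]
}}

```text
clock: 13.9
position: [0.518, 0.3239, 0.231]
tool_rot: [-3.139, -0.004, 1.65]
force: [-0.4, -0.7, -0.2]
grip_width: 0.04
finger_force: 0.0
```

```bash
python3 -c "
from h import *
lids(); go(.520,.3245,.117,1.655)
from workcell import bot
s=bot.grab_frame('side')['frame'];t=bot.grab_frame('top')['frame']
cv2.imwrite('pics/s4.png',np.hstack([cv2.resize(s[240:340,140:240],(400,500)),cv2.resize(t[170:270,110:210],(400,500))]))"
```

```text
red [226.2 171.1] 225 mat [0.6516 0.1178 0.074 ] tray [0.6474 0.1154 0.096 ]
yel [228.2 197.6] 224 mat [0.568 0.109 0.074] tray [0.565  0.1067 0.096 ]
shift cm [-0.02  0.24 11.4 ] turn deg [-0.1 -0.2 -0.3] j7 -0.84 rows 2.3
```

View pics/s4.png

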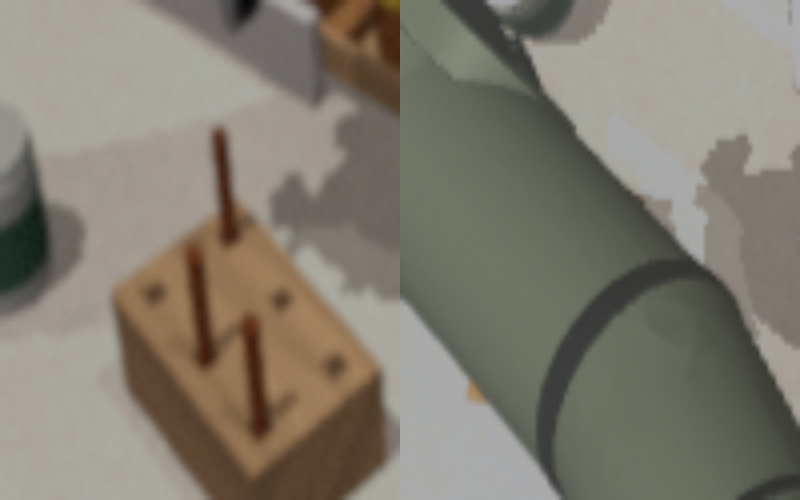

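Both jars now stand in the pockets. In the side crop the stick tips stand free, with the gripper above the frame. Descending on stick 0.

Request:
{"method": "servo_tool", "body": {
  "plan": [
    [4, 0, 0.2, 4, 0, 0, 0],
    [4, 0, 0.2, 8, 0, 0, 0],
    [4, 0, 0.2, 11.4, 0, 0, 0],
    [4, 0, 0.2, 11.4, 0, 0, 0],
    [0.5, 0, 0.2, 11.4, 0, 0, 0],
    [0.5, 0, 0.2, 11.4, 0, 0, 0],
    [0.5, 0, 0.2, 11.4, 0, 0, 0],
    [0.5, 0, 0.2, 11.4, 0, 0, 0],
    [0.5, 0, 0.2, 11.4, 0, 0, 0]
  ],
  "force": 60
}}

```text
clock: 14.95
position: [0.5203, 0.3253, 0.1185]
tool_rot: [-3.141, -0.006, 1.652]
force: [0.9, 0.7, 8.8]
grip_width: 0.009
finger_force: 59.1
```

```bash
python3 -c "
from h import *
from workcell import bot
s=bot.grab_frame('side')['frame']
print(bot.observe()['position'],bot.observe()['grip_width'],proj('side',bot.observe()['position']))
cv2.imwrite('pics/s5.png',cv2.resize(s[230:310,160:240],(480,480)))"
```

```text
[0.52032413 0.32527603 0.11851734] 0.00885600824690698 [196.13951839 274.8722777 ]
```

View pics/s5.png

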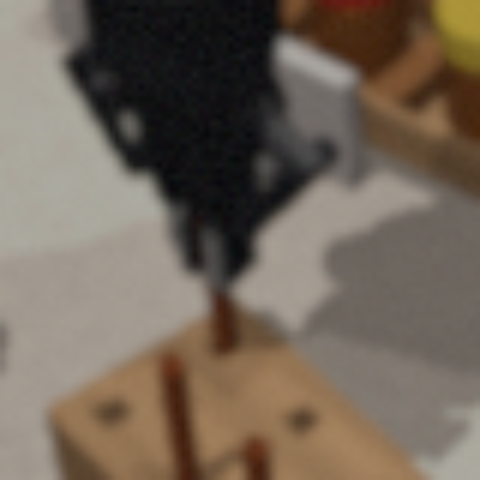

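The fingers close on stick 0 (crop (215,270)). I'll lift it and carry it to tube 4.

Request:
{"method": "servo_tool", "body": {
  "plan": [
    [0.5, 0, 0, -3, 0, 0, 0],
    [0.5, 0, 0, -7, 0, 0, 0],
    [0.5, 0, 0, -11, 0, 0, 0],
    [0.5, 0, 0, -13.5, 0, 0, 0],
    [0.5, 0, 0, -13.5, 0, 0, 0]
  ]
}}

```text
clock: 15.5
position: [0.5211, 0.3251, 0.2564]
tool_rot: [3.139, -0.007, 1.652]
force: [-0.1, 0.1, 0.8]
grip_width: 0.0088
finger_force: 58.9
```

```bash
python3 -c "
from h import *
go(.6264,-.1409,.252,1.655)"
```

```text
shift cm [-47.3    6.73   0.12] turn deg [ 0.2 -0.4 -0.2] j7 -0.83 rows 9.6
```

Request:
{"method": "servo_tool", "body": {
  "plan": [
    [0.5, -4, 0.6, 0, 0, 0, 0],
    [0.5, -9, 1.3, 0, 0, 0, 0],
    [0.5, -13.9, 2, 0, 0, 0, 0],
    [0.5, -18.8, 2.7, 0, 0, 0, 0],
    [0.5, -23.7, 3.4, 0, 0, 0, 0],
    [0.5, -28.6, 4.1, 0, 0, 0, 0],
    [0.5, -33.5, 4.8, 0, 0, 0, 0],
    [0.5, -38.4, 5.5, 0, 0, 0, 0],
    [0.5, -43.3, 6.2, 0, 0, -0.2, -0.1],
    [0.5, -47.3, 6.7, 0, 0, -0.4, -0.2]
  ]
}}

```text
clock: 16.5
position: [0.625, -0.1452, 0.2496]
tool_rot: [-3.139, 0.004, 1.654]
force: [-0.0, 0.4, 0.0]
grip_width: 0.0091
finger_force: 58.9
```

Request:
{"method": "servo_tool", "body": {
  "plan": [
    [0.5, 0, 0, 0, 0, 0, 0],
    [0.5, 0, 0, 0, 0, 0, 0],
    [0.5, 0, 0, 0, 0, 0, 0],
    [0.5, 0, 0, 0, 0, 0, 0]
  ]
}}

```text
clock: 16.9
position: [0.6251, -0.1406, 0.2498]
tool_rot: [-3.139, 0.002, 1.657]
force: [-0.2, -0.1, 0.1]
grip_width: 0.0092
finger_force: 58.9
```

```bash
python3 -c "
from h import *
from workcell import bot
go(.6264,-.1409,.252,1.655)
o=bot.observe();p=o['position']
print(p,o['tool_rot'],o['grip_width'])
s=bot.grab_frame('side')['frame']
u=proj('side',[.6264,-.1409,.116]);b=proj('side',p+[0,0,-.1085]);print(u,b)
x,y=int(u[0])-40,int(u[1])-50
cv2.imwrite('pics/s6.png',cv2.resize(s[y:y+75,x:x+80],(640,600),interpolation=cv2.INTER_CUBIC));print(x,y)"
```

```text
shift cm [-0.05  0.12 -0.22] turn deg [-0.2  0.1  0.1] j7 -0.01 rows 0.1
[ 0.62513127 -0.14055707  0.24979032] [-3.13895406e+00  2.41508152e-03  1.65733364e+00] 0.009184081722686244
[279.91129405 180.60109251] [280.32638657 174.21241889]
239 130
```

View pics/s6.png

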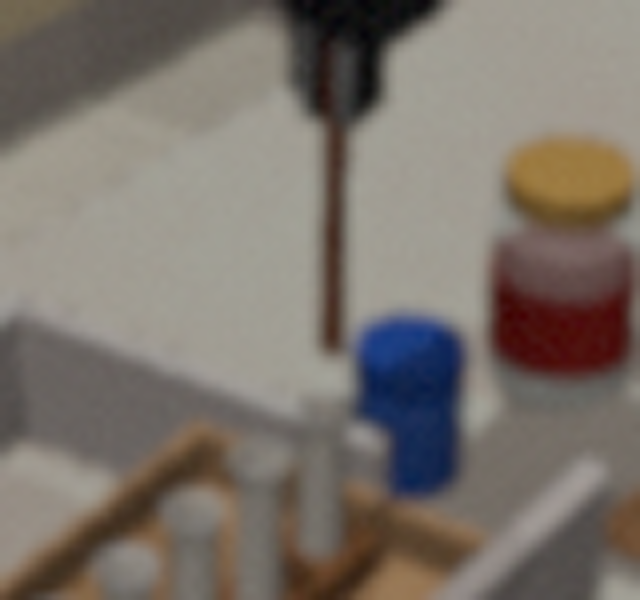

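The stick end at crop (333,350) is centred above tube 4's mouth at (324,408), within about 1 mm of the projections. Inserting.

Request:
{"method": "servo_tool", "body": {
  "plan": [
    [0.5, 0, 0.1, 0.5, 0, 0, 0],
    [0.5, 0, 0.1, 1.5, 0, 0, 0],
    [0.5, 0, 0.1, 2.5, 0, 0, 0],
    [0.5, 0, 0.1, 3.5, 0, 0, 0],
    [0.5, 0, 0.1, 4.5, 0, 0, 0],
    [0.5, 0, 0.1, 5.5, 0, 0, 0],
    [0.5, 0, 0.1, 5.5, 0, 0, 0]
  ]
}}

```text
clock: 17.65
position: [0.6254, -0.1417, 0.1929]
tool_rot: [-3.137, 0.002, 1.656]
force: [0.7, 2.0, -1.4]
grip_width: 0.0088
finger_force: 58.9
```

Request:
{"method": "servo_tool", "body": {
  "plan": [
    [0.5, 0, 0, 1.2, 0, 0, 0],
    [0.5, 0, 0, 2.4, 0, 0, 0],
    [0.5, 0, 0, 3.6, 0, 0, 0],
    [0.5, 0, 0, 4.6, 0, 0, 0],
    [0.5, 0, 0, 5.1, 0, 0, 0],
    [0.5, 0, 0, 5.4, 0, 0, 0],
    [0.5, 0, 0, 5.4, 0, 0, 0]
  ]
}}

```text
clock: 18.35
position: [0.6257, -0.1421, 0.1403]
tool_rot: [-3.138, 0.003, 1.656]
force: [0.6, 0.9, -1.0]
grip_width: 0.0092
finger_force: 59.0
```

Request:
{"method": "servo_tool", "body": {
  "plan": [
    [0.5, 0, 0, 0.2, 0, 0, 0],
    [0.5, 0, 0, 0.4, 0, 0, 0],
    [0.5, 0, 0, 0.4, 0, 0, 0]
  ]
}}

```text
clock: 18.65
position: [0.6275, -0.1421, 0.139]
tool_rot: [3.14, 0.004, 1.655]
force: [-1.3, 1.4, 23.0]
grip_width: 0.0092
finger_force: 61.5
```

Request:
{"method": "servo_tool", "body": {
  "plan": [
    [3, 0, 0, 0, 0, 0, 0],
    [3, 0, 0, 0, 0, 0, 0],
    [3, 0, 0, 0, 0, 0, 0],
    [3, 0, 0, -4, 0, 0, 0],
    [3, 0, 0, -8, 0, 0, 0],
    [3, 0, 0, -11, 0, 0, 0]
  ]
}}

```text
clock: 19.25
position: [0.6263, -0.1418, 0.2487]
tool_rot: [-3.14, 0.003, 1.656]
force: [-0.7, 0.2, 0.7]
grip_width: 0.03
finger_force: 0.0
```

```bash
python3 -c "
from h import *
go(.4725,.387,.24,1.655)
from workcell import bot
s=bot.grab_frame('side')['frame'];m=mask(s,(0,90,20),(12,255,150))
p=proj('side',[.6257,-.1421,.171]);print(p,proj('side',[.6257,-.1421,.116]))
print([(b[0],b[1]) for b in blobs(m[120:190,260:300],5)])"
```

```text
shift cm [ 54.   -10.85   0.74] turn deg [-0.1  0.2  0. ] j7 -0.02 rows 11.0
[280.69875029 166.05047144] [280.31016793 180.52229193]
[(array([19.9, 53.9]), array([19, 47,  2, 14, 15], dtype=int32))]
```

Request:
{"method": "servo_tool", "body": {
  "plan": [
    [4, 4.5, -0.9, 0, 0, 0, 0],
    [4, 9.4, -1.9, 0, 0, 0, 0],
    [4, 14.3, -2.9, 0, 0, 0, 0],
    [4, 19.2, -3.9, 0, 0, 0, 0],
    [4, 24.1, -4.9, 0, 0, 0, 0],
    [4, 29, -5.8, 0, 0, 0, 0],
    [4, 33.9, -6.8, 0, 0, 0, 0],
    [4, 38.8, -7.8, 0, 0, 0, 0],
    [4, 43.7, -8.8, 0, 0, 0, 0],
    [4, 48.5, -9.8, 0.5, 0, 0, 0]
  ]
}}

```text
clock: 20.3
position: [0.4867, 0.335, 0.2408]
tool_rot: [-3.139, 0.002, 1.655]
force: [0.5, -0.2, -0.1]
grip_width: 0.0399
finger_force: 0.0
```

Request:
{"method": "servo_tool", "body": {
  "plan": [
    [4, 4, -0.8, 0, 0, 0, 0],
    [4, 5.5, -1, 0, 0, 0, 0],
    [4, 5.5, -1, 0, 0, 0, 0],
    [4, 5.5, -1, 0, 0, 0, 0]
  ]
}}

```text
clock: 20.7
position: [0.4732, 0.3861, 0.2401]
tool_rot: [-3.139, 0.004, 1.655]
force: [0.2, 0.6, 0.6]
grip_width: 0.0399
finger_force: 0.0
```

```bash
python3 -c "
from h import *
go(.4725,.387,.117,1.655)
"
```

```text
shift cm [ 0.14 -0.02 12.31] turn deg [-0.2  0.2 -0. ] j7 -0.97 rows 2.5
```

Request:
{"method": "servo_tool", "body": {
  "plan": [
    [4, 0.1, 0, 4, 0, 0, 0],
    [4, 0.1, 0, 8, 0, 0, 0],
    [4, 0.1, 0, 12.3, 0, 0, 0],
    [4, 0.1, 0, 12.3, 0, 0, 0],
    [0.5, 0.1, 0, 12.3, 0, 0, 0],
    [0.5, 0.1, 0, 12.3, 0, 0, 0],
    [0.5, 0.1, 0, 12.3, 0, 0, 0],
    [0.5, 0.1, 0, 12.3, 0, 0, 0],
    [0.5, 0.1, 0, 12.3, 0, 0, 0]
  ]
}}

```text
clock: 21.6
position: [0.4735, 0.3883, 0.1195]
tool_rot: [3.141, 0.001, 1.655]
force: [1.5, -0.7, 10.4]
grip_width: 0.009
finger_force: 59.4
```

Request:
{"method": "servo_tool", "body": {
  "plan": [
    [0.5, 0, 0, -3, 0, 0, 0],
    [0.5, 0, 0, -7, 0, 0, 0],
    [0.5, 0, 0, -11, 0, 0, 0],
    [0.5, 0, 0, -13.5, 0, 0, 0],
    [0.5, 0, 0, -13.5, 0, 0, 0]
  ]
}}

```text
clock: 22.1
position: [0.4737, 0.3893, 0.2572]
tool_rot: [3.139, -0.001, 1.655]
force: [0.7, 0.1, -0.3]
grip_width: 0.009
finger_force: 59.0
```

```bash
python3 -c "
from h import *
go(.6192,-.0520,.252,1.655)"
```

```text
shift cm [-45.2   10.78   0.5 ] turn deg [ 0.1 -0.1  0. ] j7 -0.97 rows 9.3
```

Request:
{"method": "servo_tool", "body": {
  "plan": [
    [0.5, -4, 1, 0, 0, 0, 0],
    [0.5, -8.8, 2.1, 0, 0, 0, 0],
    [0.5, -13.5, 3.2, 0, 0, 0, 0],
    [0.5, -18.2, 4.3, 0, 0, 0, 0],
    [0.5, -22.9, 5.5, 0, 0, 0, 0],
    [0.5, -27.6, 6.6, 0, 0, 0, 0],
    [0.5, -32.3, 7.7, 0, 0, 0, 0],
    [0.5, -37, 8.8, 0.1, 0, 0, 0],
    [0.5, -41.5, 9.9, 0.3, 0, 0, 0],
    [0.5, -45.2, 10.8, 0.5, 0, 0, 0]
  ]
}}

```text
clock: 23.1
position: [0.6189, -0.0562, 0.2485]
tool_rot: [-3.139, 0.003, 1.654]
force: [0.6, 0.8, 0.1]
grip_width: 0.0089
finger_force: 59.0
```

Request:
{"method": "servo_tool", "body": {
  "plan": [
    [0.5, 0, 0, 0, 0, 0, 0],
    [0.5, 0, 0, 0, 0, 0, 0],
    [0.5, 0, 0, 0, 0, 0, 0],
    [0.5, 0, 0, 0, 0, 0, 0]
  ]
}}

```text
clock: 23.5
position: [0.6185, -0.0519, 0.2487]
tool_rot: [-3.139, 0.002, 1.657]
force: [-0.1, -0.1, -0.7]
grip_width: 0.0088
finger_force: 59.0
```

```bash
cat >> h.py <<'E'
def chk(x,y,dz):
    from workcell import bot
    go(x,y,.252,1.655); p=bot.observe()["position"]; s=bot.grab_frame("side")["frame"]
    u=proj("side",[x,y,.116]); b=proj("side",p+[0,0,-dz]); print("mouth",u.round(1),"end pred",b.round(1))
    x0,y0=int(b[0])-15,int(b[1])-35
    m=mask(s,(0,100,20),(14,255,130))[y0:y0+42,x0:x0+30]
    r=np.argwhere(m)+[y0,x0]
    for v in range(y0,y0+42,3):
        q=r[r[:,0]==v][:,1]
        if len(q): print(v,q.mean().round(1),len(q),end="; ")
E
python3 -c "
from h import *
chk(.6192,-.0520,.1095)"
```

```text
shift cm [-0.02  0.07 -0.33] turn deg [-0.1  0.1  0.1] j7 -0.16 rows 0.1
mouth [263.9 193.5] end pred [264.1 187.5]
161 264.0 1; 164 263.0 1; 170 264.0 1; 173 263.0 1; 176 263.0 1; 179 263.5 2; 182 263.5 2; 185 264.0 5; 188 262.2 6;
```

Request:
{"method": "servo_tool", "body": {
  "plan": [
    [0.5, 0, 0.1, 0.7, 0, 0, 0],
    [0.5, 0, 0.1, 1.6, 0, 0, 0],
    [0.5, 0, 0.1, 2.6, 0, 0, 0],
    [0.5, 0, 0.1, 3.6, 0, 0, 0],
    [0.5, 0, 0.1, 4.6, 0, 0, 0],
    [0.5, 0, 0.1, 5.6, 0, 0, 0]
  ]
}}

```text
clock: 24.15
position: [0.6194, -0.053, 0.1913]
tool_rot: [-3.139, 0.002, 1.656]
force: [0.2, 0.7, 1.6]
grip_width: 0.0088
finger_force: 59.0
```

Request:
{"method": "servo_tool", "body": {
  "plan": [
    [0.5, 0, 0, 1.2, 0, 0, 0],
    [0.5, 0, 0, 2.4, 0, 0, 0],
    [0.5, 0, 0, 3.6, 0, 0, 0],
    [0.5, 0, 0, 4.6, 0, 0, 0],
    [0.5, 0, 0, 5, 0, 0, 0],
    [0.5, 0, 0, 5.4, 0, 0, 0],
    [0.5, 0, 0, 5.4, 0, 0, 0]
  ]
}}

```text
clock: 24.85
position: [0.6209, -0.0529, 0.14]
tool_rot: [3.141, 0.003, 1.656]
force: [-1.1, 3.8, 20.0]
grip_width: 0.0093
finger_force: 61.0
```

Seated: 20 N at z = 0.140. Releasing and going to stick 2.

Request:
{"method": "servo_tool", "body": {
  "plan": [
    [3, 0, 0, 0, 0, 0, 0],
    [3, 0, 0, 0, 0, 0, 0],
    [3, 0, 0, 0, 0, 0, 0],
    [3, 0, 0, -4, 0, 0, 0],
    [3, 0, 0, -8, 0, 0, 0],
    [3, 0, 0, -11, 0, 0, 0]
  ]
}}

```text
clock: 25.45
position: [0.6198, -0.0531, 0.2505]
tool_rot: [-3.14, 0.003, 1.655]
force: [-0.2, -0.4, 0.0]
grip_width: 0.0298
finger_force: 0.0
```

```bash
python3 -c "
from h import *
go(.4195,.395,.24,1.655)"
```

```text
shift cm [ 46.35 -16.16   0.95] turn deg [-0.1  0.2  0. ] j7 -0.16 rows 9.8
```

Request:
{"method": "servo_tool", "body": {
  "plan": [
    [4, 4.4, -1.5, 0, 0, 0, 0],
    [4, 9, -3.1, 0, 0, 0, 0],
    [4, 13.7, -4.8, 0, 0, 0, 0],
    [4, 18.4, -6.4, 0, 0, 0, 0],
    [4, 23.1, -8, 0, 0, 0, 0],
    [4, 27.8, -9.7, 0, 0, 0, 0],
    [4, 32.5, -11.3, 0, 0, 0, 0],
    [4, 37.2, -13, 0, 0, 0, 0],
    [4, 41.9, -14.6, 0.5, 0, 0, 0],
    [4, 46.4, -16.2, 0.9, 0, 0, 0]
  ]
}}

```text
clock: 26.45
position: [0.4179, 0.3971, 0.2384]
tool_rot: [-3.139, 0.003, 1.655]
force: [1.7, 0.1, 0.2]
grip_width: 0.0404
finger_force: 0.0
```

Request:
{"method": "servo_tool", "body": {
  "plan": [
    [4, 0, 0, 0, 0, 0, 0],
    [4, 0, 0, 0, 0, 0, 0],
    [4, 0, 0, 0, 0, 0, 0],
    [4, 0, 0, 0, 0, 0, 0]
  ]
}}

```text
clock: 26.85
position: [0.4197, 0.3944, 0.2386]
tool_rot: [-3.139, 0.003, 1.654]
force: [0.3, 0.2, -0.5]
grip_width: 0.0397
finger_force: 0.0
```

```bash
python3 -c "
from h import *
go(.4195,.395,.117,1.655)"
```

```text
shift cm [1.000e-01 1.000e-02 1.216e+01] turn deg [-0.1  0.2 -0.1] j7 -1.06 rows 2.4
```

Request:
{"method": "servo_tool", "body": {
  "plan": [
    [4, 0.1, 0, 4, 0, 0, 0],
    [4, 0.1, 0, 8, 0, 0, 0],
    [4, 0.1, 0, 12.2, 0, 0, 0],
    [4, 0.1, 0, 12.2, 0, 0, 0],
    [0.5, 0.1, 0, 12.2, 0, 0, 0],
    [0.5, 0.1, 0, 12.2, 0, 0, 0],
    [0.5, 0.1, 0, 12.2, 0, 0, 0],
    [0.5, 0.1, 0, 12.2, 0, 0, 0],
    [0.5, 0.1, 0, 12.2, 0, 0, 0]
  ]
}}

```text
clock: 27.75
position: [0.4193, 0.3969, 0.1184]
tool_rot: [-3.141, 0.001, 1.655]
force: [0.3, -0.4, 9.8]
grip_width: 0.0089
finger_force: 59.3
```

Request:
{"method": "servo_tool", "body": {
  "plan": [
    [0.5, 0, 0, -3, 0, 0, 0],
    [0.5, 0, 0, -7, 0, 0, 0],
    [0.5, 0, 0, -11, 0, 0, 0],
    [0.5, 0, 0, -13.5, 0, 0, 0],
    [0.5, 0, 0, -13.5, 0, 0, 0]
  ]
}}

```text
clock: 28.25
position: [0.4197, 0.3978, 0.2561]
tool_rot: [3.139, -0.001, 1.655]
force: [-0.2, -0.1, -0.2]
grip_width: 0.0087
finger_force: 58.9
```

```bash
python3 -c "
from h import *
go(.6118,.0373,.252,1.655)"
```

```text
shift cm [-37.54  16.1    0.4 ] turn deg [ 0.1 -0.1  0. ] j7 -1.05 rows 8.2
```

Request:
{"method": "servo_tool", "body": {
  "plan": [
    [0.5, -4, 1.7, 0, 0, 0, 0],
    [0.5, -8.5, 3.6, 0, 0, 0, 0],
    [0.5, -13, 5.6, 0, 0, 0, 0],
    [0.5, -17.5, 7.5, 0, 0, 0, 0],
    [0.5, -22, 9.4, 0, 0, 0, 0],
    [0.5, -26.5, 11.4, 0, 0, 0, 0],
    [0.5, -31, 13.3, 0.1, 0, 0, 0],
    [0.5, -35, 15, 0.2, 0, 0, 0],
    [0.5, -37.5, 16.1, 0.4, 0, 0, 0],
    [0.5, -37.5, 16.1, 0.4, 0, 0, 0]
  ]
}}

```text
clock: 29.25
position: [0.612, 0.032, 0.2473]
tool_rot: [-3.138, 0.004, 1.65]
force: [-0.3, 0.1, -0.2]
grip_width: 0.0087
finger_force: 58.9
```

Request:
{"method": "servo_tool", "body": {
  "plan": [
    [0.5, 0, 0, 0, 0, 0, 0],
    [0.5, 0, 0, 0, 0, 0, 0],
    [0.5, 0, 0, 0, 0, 0, 0]
  ]
}}

```text
clock: 29.55
position: [0.6106, 0.0378, 0.2484]
tool_rot: [-3.139, 0.002, 1.657]
force: [-0.3, 0.7, -0.6]
grip_width: 0.0091
finger_force: 58.9
```

```bash
python3 -c "
from h import *
chk(.6118,.0373,.1085)"
```

```text
shift cm [-0.06  0.11 -0.36] turn deg [-0.1  0.1  0.1] j7 -0.32 rows 0.1
mouth [246.5 207.7] end pred [246.5 201.4]
175 245.5 2; 178 245.5 2; 181 245.5 2; 184 245.5 2; 187 252.5 2; 190 254.5 4; 193 252.0 3; 196 250.1 7; 199 246.5 4; 202 244.8 5;
```

Request:
{"method": "servo_tool", "body": {
  "plan": [
    [0.5, 0, 0.1, 0.7, 0, 0, 0],
    [0.5, 0, 0.1, 1.6, 0, 0, 0],
    [0.5, 0, 0.1, 2.6, 0, 0, 0],
    [0.5, 0, 0.1, 3.6, 0, 0, 0],
    [0.5, 0, 0.1, 4.6, 0, 0, 0],
    [0.5, 0, 0.1, 5.6, 0, 0, 0]
  ]
}}

```text
clock: 30.2
position: [0.6119, 0.0369, 0.1912]
tool_rot: [-3.139, 0.002, 1.656]
force: [1.0, 2.5, 1.5]
grip_width: 0.0092
finger_force: 59.1
```

Request:
{"method": "servo_tool", "body": {
  "plan": [
    [0.5, 0, 0, 1.2, 0, 0, 0],
    [0.5, 0, 0, 2.4, 0, 0, 0],
    [0.5, 0, 0, 3.6, 0, 0, 0],
    [0.5, 0, 0, 4.6, 0, 0, 0],
    [0.5, 0, 0, 5.1, 0, 0, 0],
    [0.5, 0, 0, 5.5, 0, 0, 0],
    [0.5, 0, 0, 5.5, 0, 0, 0]
  ]
}}

```text
clock: 30.9
position: [0.6135, 0.0373, 0.1387]
tool_rot: [3.14, 0.002, 1.656]
force: [0.5, 4.7, 29.5]
grip_width: 0.0089
finger_force: 62.1
```

Request:
{"method": "servo_tool", "body": {
  "plan": [
    [3, 0, 0, 0, 0, 0, 0],
    [3, 0, 0, 0, 0, 0, 0],
    [3, 0, 0, 0, 0, 0, 0],
    [3, 0, 0, -4, 0, 0, 0],
    [3, 0, 0, -8, 0, 0, 0],
    [0, 0, 0, -11, 0, 0, 0],
    [0, -1, 5, -11, 0, 0, 0],
    [0, -3, 10, -11, 0, 0, 0],
    [0, -5, 15, -11, 0, 0, 0],
    [0, -6, 17, -11, 0, 0, 0]
  ]
}}

```text
clock: 31.9
position: [0.7883, -0.0105, 0.2452]
tool_rot: [-3.138, 0.003, 1.654]
force: [-0.3, -0.7, 0.2]
grip_width: -0.0001
finger_force: 0.0
```

```bash
python3 -c "
from h import *
from workcell import bot
go(.445,-.029,.065,1.655)
lids()
s=bot.grab_frame('side')['frame']
cv2.imwrite('pics/s7.png',cv2.resize(s[150:280,150:330],(792,572)))"
```

```text
shift cm [  1.08 -34.29  18.15] turn deg [-0.2  0.2 -0. ] j7 -0.18 rows 7.8
red [226.1 171.1] 223 mat [0.6516 0.1181 0.074 ] tray [0.6474 0.1157 0.096 ]
yel [228.5 197.4] 207 mat [0.5686 0.1081 0.074 ] tray [0.5656 0.1058 0.096 ]
```

View pics/s7.png

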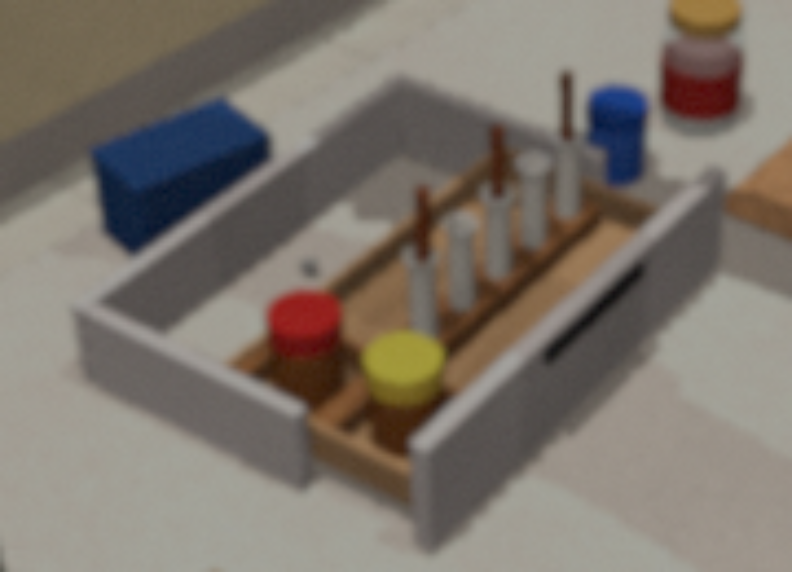

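The three sticks stand low in tubes 0, 2 and 4 (tops at crop (423,190), (497,130), (567,75)), and both jars are in the pockets. Next I'll bring the closed fingers round in front of the panel.

Request:
{"method": "servo_tool", "body": {
  "plan": [
    [0, 0.1, -4, 0, 0, 0, 0],
    [0, 0.3, -9, 0, 0, 0, 0],
    [0, 0.4, -14, 0, 0, 0, 0],
    [0, 0.6, -19, 0, 0, 0, 0],
    [0, 0.7, -24, 0, 0, 0, 0],
    [0, 0.9, -29, 0, 0, 0, 0],
    [0, 1.1, -34.3, 0, 0, 0, 0],
    [0, 1.1, -34.3, 0, 0, 0, 0],
    [0, 1.1, -34.3, 0, 0, 0, 0],
    [0, 1.1, -34.3, 0, 0, 0, 0]
  ]
}}

```text
clock: 33.0
position: [0.4444, -0.0269, 0.2478]
tool_rot: [-3.139, 0.003, 1.655]
force: [0.0, -0.4, -0.8]
grip_width: -0.0001
finger_force: 0.0
```

```bash
python3 -c "
from h import *
go(.445,-.029,.065,1.655)"
```

```text
shift cm [-0.17  0.08 18.29] turn deg [-0.1  0.2  0. ] j7 -0.18 rows 3.7
```

Request:
{"method": "servo_tool", "body": {
  "plan": [
    [0, 0, 0, 4, 0, 0, 0],
    [0, 0, 0, 9, 0, 0, 0],
    [0, 0, 0, 14, 0, 0, 0],
    [0, 0, 0, 18.3, 0, 0, 0],
    [0, 0, 1, 18.3, 0, 0, 0],
    [0, 0, 2, 18.3, 0, 0, 0],
    [0, 0, 3, 18.3, 0, 0, 0],
    [0, 0, 4, 18.3, 0, 0, 0],
    [0, 0, 5, 18.3, 0, 0, 0],
    [0, 0, 5, 18.3, 0, 0, 0]
  ]
}}

```text
clock: 34.0
position: [0.4948, -0.0231, 0.0654]
tool_rot: [-3.141, 0.003, 1.655]
force: [-0.9, 0.1, 0.6]
grip_width: 0.0
finger_force: 0.0
```

Request:
{"method": "servo_tool", "body": {
  "plan": [
    [0, 0, 0.8, 0, 0, 0, 0],
    [0, 0, 1.8, 0, 0, 0, 0],
    [0, 0, 2.8, 0, 0, 0, 0],
    [0, 0, 3.8, 0, 0, 0, 0],
    [0, 0, 4.8, 0, 0, 0, 0],
    [0, 0, 5.8, 0, 0, 0, 0],
    [0, 0, 6.8, 0, 0, 0, 0],
    [0, 0, 7.5, 0, 0, 0, 0],
    [0, 0, 8, 0, 0, 0, 0],
    [0, 0, 8, 0, 0, 0, 0]
  ]
}}

```text
clock: 35.0
position: [0.5731, -0.0162, 0.0642]
tool_rot: [-3.139, 0.002, 1.656]
force: [-1.8, 0.2, 0.9]
grip_width: -0.0002
finger_force: 0.9
```

```bash
python3 -c "
from h import *
from workcell import bot
lids()
s=bot.grab_frame('side')['frame']
cv2.imwrite('pics/s8.png',cv2.resize(s[150:280,150:330],(792,572)))"
```

```text
red [224.7 146. ] 223 mat [0.7319 0.125  0.074 ] tray [0.7265 0.1224 0.096 ]
yel [226.9 171.9] 209 mat [0.6491 0.1155 0.074 ] tray [0.6449 0.1131 0.096 ]
```

View pics/s8.png

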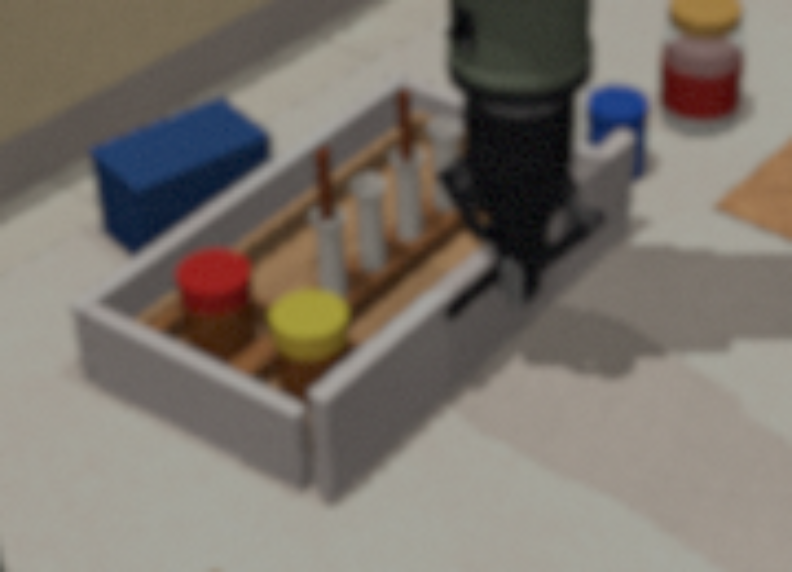

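The tray has moved about 79 mm, with a panel gap still visible at crop (310,420). The contents are upright. On into the catch.

Request:
{"method": "servo_tool", "body": {
  "plan": [
    [0, 0, 0.4, 0, 0, 0, 0],
    [0, 0, 0.8, 0, 0, 0, 0],
    [0, 0, 1.2, 0, 0, 0, 0],
    [0, 0, 1.2, 0, 0, 0, 0]
  ]
}}

```text
clock: 35.5
position: [0.5854, -0.0153, 0.0645]
tool_rot: [-3.14, 0.003, 1.656]
force: [-0.3, 0.5, 0.2]
grip_width: -0.0001
finger_force: 0.0
```

Request:
{"method": "servo_tool", "body": {
  "plan": [
    [0, 0, 0.3, 0, 0, 0, 0],
    [0, 0, 0.6, 0, 0, 0, 0],
    [0, 0, 0.9, 0, 0, 0, 0],
    [0, 0, 0.9, 0, 0, 0, 0]
  ]
}}

```text
clock: 35.9
position: [0.5881, -0.0153, 0.0637]
tool_rot: [-3.127, 0.004, 1.656]
force: [-41.4, -1.7, 31.4]
grip_width: -0.0001
finger_force: 21.5
```

```bash
python3 -c "
from h import *
lids()"
```

```text
red [224.4 141.4] 215 mat [0.7467 0.1264 0.074 ] tray [0.7412 0.1238 0.096 ]
yel [226.5 167.3] 210 mat [0.6637 0.1172 0.074 ] tray [0.6593 0.1148 0.096 ]
```

Hard stop reached: the push jumped to 41 N. Backing off.

Request:
{"method": "servo_tool", "body": {
  "plan": [
    [0, 0, -1.5, 0, 0, 0, 0],
    [0, 0, -4, 0, 0, 0, 0],
    [0, 0, -7, 0, 0, 0, 0],
    [0, 0, -9, -3, 0, 0, 0],
    [0, 0, -9, -8, 0, 0, 0],
    [0, 0, -9, -13, 0, 0, 0],
    [0, 0, -9, -13, 0, 0, 0],
    [0, 0, -9, -13, 0, 0, 0],
    [0, 0, -9, -13, 0, 0, 0],
    [0, 0, -9, -13, 0, 0, 0]
  ]
}}

```text
clock: 36.95
position: [0.5039, -0.0218, 0.1936]
tool_rot: [-3.137, 0.002, 1.656]
force: [0.4, 0.7, -0.2]
grip_width: -0.0003
finger_force: 0.0
```

```bash
python3 -c "
from h import *
from workcell import bot
lids()
s=bot.grab_frame('side')['frame']
cv2.imwrite('pics/s9.png',cv2.resize(s[150:280,150:330],(792,572)))"
```

```text
red [224.4 141.4] 215 mat [0.7467 0.1264 0.074 ] tray [0.7412 0.1238 0.096 ]
yel [226.6 167.3] 214 mat [0.6637 0.1169 0.074 ] tray [0.6593 0.1145 0.096 ]
```

View pics/s9.png

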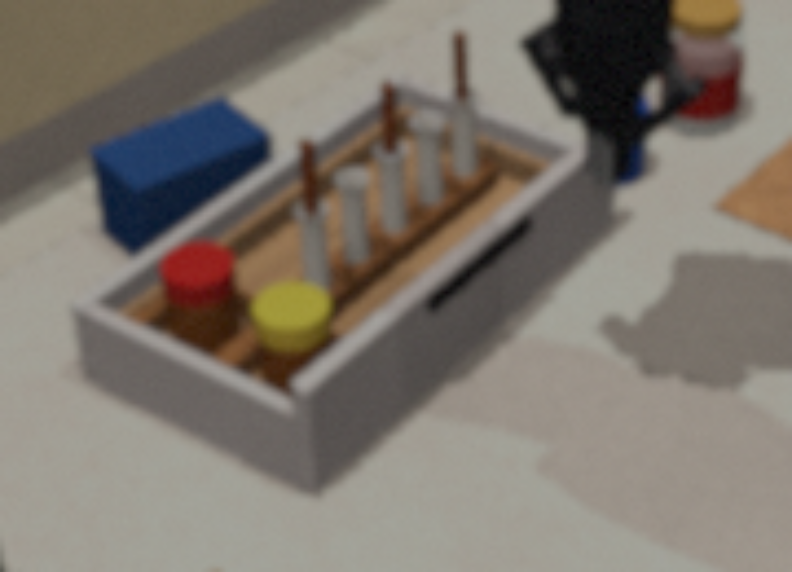

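The tray is flush against the side panel (crop (300,400)) and did not spring back: the lids are in the same place after release. Everything is upright, so I'm handing in.

```bash
python3 -c "
from workcell import bot
print(bot.job_done())"
```

```text
the job is handed in; nothing more can be done
None
```

The job is handed in: all three sticks present are down in tubes 0, 2 and 4, both jars stand in the pockets, and the tray is home and stayed put when released; the hand-in returned no verdict, and the closing push peaked at about 41 N, by the fingertips, at the stop.

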